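# Clamp the corner jig and hold a praline mould in it

## Task

Crank the clamp clockwise until its jaw holds the corner jig tight against the fixed stop. Then stand the tall closed mould flat on the jig, long side along the low side fence, press it into the corner so that it touches both fences at once, and finish while still holding it pressed there with the gripper. Leave the other things on the table where they are.

Things in the scene. Friction and masses are not known exactly. Their poses are not given: they have to be found in the camera images.
- clamp: hand-crank clamp station bolted to the table: dark steel bed 170 mm (its x) by 285 mm (its y), 12 mm thick. Origin: underside, on the table, 17.5 mm in +y from the bed's middle; axes: y runs along the jaw's travel from the fixed stop (-y end) to the grey crank housing (+y end, 75 x 70 mm, top 54 mm above the table, centred at y = +85 mm); x points to the side away from the robot
- fixed_stop (a point): steel bar fixed across the -y end of the bed, 150 mm long, top 30 mm above the table; its inner face is at y = -125 mm of the clamp. This point: middle of the inner face's top edge
- jaw: aluminium jaw, 120 mm long, 22 mm thick, top 31 mm above the table, sliding along the clamp's y. Its inner face is 15 mm in +y from this body's origin; the origin coincides with the clamp's when the crank is at 0
- crank (a joint): crank angle in rad, 0 to 6.2 (starts between 0.2 and 2.2), growing as the crank turns clockwise seen from above, which drives the jaw 8 mm per rad towards the fixed stop; dry friction 0.2 N m (about 4 N at the knob), it stays where it is left. At 5.0 the jaw has closed on the jig lying on the fixed stop; a push of 10 to 15 N at the knob then clamps it well. At 0 the crank arm points from its axis along the clamp's -x
- crank_axis (a point): point on the upright crank axis, at the height of the crank hub's top (74 mm above the table; the crank arm's top is at 70 mm)
- crank_knob (a point): centre of the top of the black upright crank knob: 18 mm across, 42 mm high, free to spin on its own axis, 50 mm from the crank axis; its top is 113 mm above the table and its foot at 71 mm
- jig: loose corner jig lying on the clamp bed between stop and jaw: white plate 140 mm (x) by 100 mm (y), 8 mm thick, 0.55 kg. Origin: centre of its underside; axes nearly those of the clamp. Its fences make an inner corner at x = +60, y = -40 mm. Clamped, its -y edge lies on the fixed stop and its +y edge on the jaw
- end_fence: taller aluminium fence on the jig's +x edge, 10 mm thick, along y; inner face at jig x = +60 mm, top 36 mm above the jig's underside. Same origin and axes as the jig
- side_fence: low aluminium fence on the jig's -y edge, 10 mm thick, along x; inner face at jig y = -40 mm, top 20 mm above the jig's underside (12 mm above the plate), so fingers pass over it. Same origin and axes as the jig
- mould: closed grey block mould, 90 mm (x) by 44 mm (y) by 48 mm high, 0.2 to 0.33 kg, three dark filling holes in a row in its top; it stands on the table beside the clamp. Origin: centre of its underside. It looks the same turned half round. Seated, its long side lies along the side fence and one short end on the end fence, origin at jig x = +15, y = -18, z = +8 mm
- cake_a: round dark chocolate cake, 90 mm across, 22 mm high, on a 120 x 110 mm paper card; bystander (origin: centre of its underside)
- cake_b: round dark chocolate cake, 80 mm across, 22 mm high, on a 110 x 100 mm paper card; bystander (origin: centre of its underside)
- jar: closed jar, 60 mm across, 90 mm high; bystander (origin: centre of its underside)
- bowl: steel bowl, 110 mm across, 50 mm high; bystander (origin: centre of its underside)
- spatula: spatula lying flat beyond the crank; bystander (origin: middle of it)
- nozzle: small steel piping nozzle, a cone 28 mm across and 42 mm high; bystander (origin: centre of its underside)
- cutter: thin steel ring cutter, 64 mm across, 35 mm high; bystander (origin: centre of its underside)
- tablet_mould: flat grey mould with eight square cells, 150 x 75 x 14 mm; bystander, not the mould of the job (origin: centre of its underside)
Things that resemble listed ones, but are neither listed nor needed, are in the scene too. Leave any orange or red look-alike of the mould alone. Leave any blue look-alike of the jig alone.

How it is judged:
By the outcome, as a careful person would: the job done as asked, in the order asked, and still so for the second after the job is handed in, while the arm keeps its last pose, push and grip.
It also fails if it takes over 72 s, if anything falls off the work surface, if the arm or the gripper's body presses on something with over 40 N, if the wrist force passes 120 N, or if a joint passes its speed limit or range.

## Robot

A 6-joint arm with a two-finger parallel gripper is mounted at the origin on the work surface. World frame = base frame: x ahead of the robot, y to its left, z up, the work surface at z = 0. Lengths are in mm, angles in rad, forces in N, time in s.
With the tool pointing down it reaches from about 275 to 825 mm from the base axis. Payload 4.9 kg.
Tool frame: the origin (TCP) lies at the very end of the fingers, on their centre line; the grasp point (between the pads) lies 19 mm behind it; z points along the fingers, y is the line along which they close (so a half turn about z gives the same grasp; the last joint's range is limited). The gripper opens to 85 mm and grips with 20 to 120 N. Pads are 22 mm wide; open, the fingers measure 114 mm over their backs; the gripper's body (76 mm by 85 mm) begins 54 mm behind the grasp point. The pads swing forward as they close: fully open they stand 13 mm farther back than shut.
Start: joints at [1.026, 0.326, -0.193, 1.052, 0, 1.437], TCP at [219.635, 504.261, 231.281] pointing down, gripper open.
Joint ranges: [-2.65, 2.65], [-0.97, 1.79], [-1.3, 1.35], [-1.93, 2.1], [-1.47, 1.37], [-3.14, 3.14]. Speed limits (rad/s): [2.57, 2.57, 3.14, 3.14, 3.14, 3.14].

## Interface

Orientations are given as [roll, pitch, yaw] about the fixed x, y, z axes, in that order (R = Rz(yaw) Ry(pitch) Rx(roll)).
In Python, from bench import bot, solve_ik, imaging gives the robot as it stands. Calls block until the motion is done:
- bot.move_ptp(position, orientation): joint-space move of the TCP to a pose.
- bot.movel(position, rot=None, max_speed=150, threshold=None): straight line of the TCP; rot=None keeps the orientation; max_speed is the mean speed in mm/s. With threshold (N) it stops when the force on the tool has changed by that much, and returns True; else False.
- bot.move_j(angles): joint-space move.
- bot.grip(opening, effort=None): opening from 0.0 (shut) to 1.0 (fully open); effort is the grip in N (None keeps the last); returns when the fingers have stopped.
- bot.dwell(seconds).
- solve_ik(position, orientation): joint angles nearest the present ones, or None.
- bot.get_state(): the state.
- imaging.capture(name): name is "side" or "top"; returns the picture (420x560x3 uint8, blue, green, red); there is no depth.
- imaging.camera_model(name): a dict with "K" (3x3 intrinsics, pixels), "k1" (the pictures are not rectified: a ray, as slopes to the right and down, at radius r is drawn at 1 + k1 r^2 times it, then the intrinsics apply), "position" and "rotation" of the camera in the world. Camera axes: x right, y up, looking along -z (the intrinsics and any distortion apply to the point x, -y, -z); pixel columns grow to the right and rows downward; lengths in mm; the calibration is good to about 2 mm. A picture is of the moment at which its call begins. camera_model takes no time and is no camera call.
A pose or a line that the arm cannot do raises bot.IKError and nothing moves.
- bot.sign_off(): hands the job in; it is judged then, once.
The state is a dict: "t": time; "qpos": joint angles; "joint_velocities": joint speeds; "effort": joint torques, N m; "tcp_pos": TCP position; "orientation": TCP orientation; "contact_force": force on the tool from outside, world axes, zero at the start; "wrist_torque": the same for the moment, N m; "opening": opening from 0.0 (shut) to 1.0 (fully open); "gripper_force": force on a finger pad.
Only numpy, scipy, OpenCV 4.12 (cv2) and the standard library are available. Lean on these libraries where they do the work, as an engineer would, in place of code of your own. Each camera call takes 0.05 s, during which the arm holds its last target. There are 200 camera calls.

## Working session

There is one attempt and no reset: what is moved stays moved. The work goes in short steps, each a Python script; the robot and the scene stay as the last script left them, time stands still between calls to the robot, and variables do not carry over. Pictures are saved under pics/ and viewed, at most 11 in all, crops included, and the job is handed in when it is done.

```bash
ls; mkdir -p pics; python3 - <<'E'
from bench import bot, imaging
import cv2
for n in("top","side"):
    cv2.imwrite(f"pics/{n}0.png",imaging.capture(n)); print(n,imaging.camera_model(n))
s=bot.get_state();print(s["t"],s["orientation"],s["opening"])
E
```

```text
pics
top {'K': array([[461.14423271,   0.        , 278.61864037],
       [  0.        , 461.14423271, 211.45453625],
       [  0.        ,   0.        ,   1.        ]]), 'k1': -0.05646456599308933, 'position': array([ 254.09101388,  -28.34003862, 1411.1765896 ]), 'rotation': array([ 2.21469648e-01, -7.25645085e-04, -1.59170752e+00])}
side {'K': array([[439.65764129,   0.        , 287.12620581],
       [  0.        , 439.65764129, 214.20570462],
       [  0.        ,   0.        ,   1.        ]]), 'k1': -0.10026165157387774, 'position': array([ -45.58499785, -827.89067412,  811.34385868]), 'rotation': array([ 0.94818677,  0.00388452, -0.63015256])}
0.1 [-3.14009505e+00 -1.98654021e-04  2.73079436e+00] 0.9992884418810127
```

View pics/top0.png

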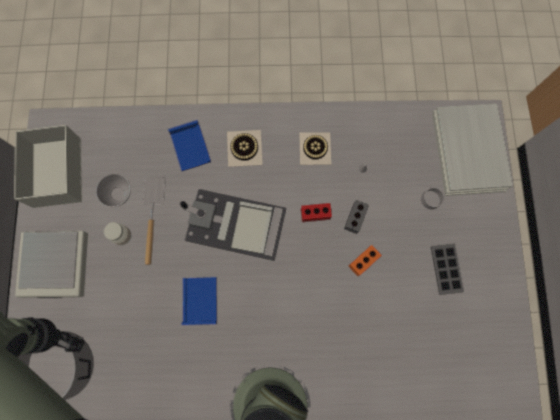

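View pics/side0.png

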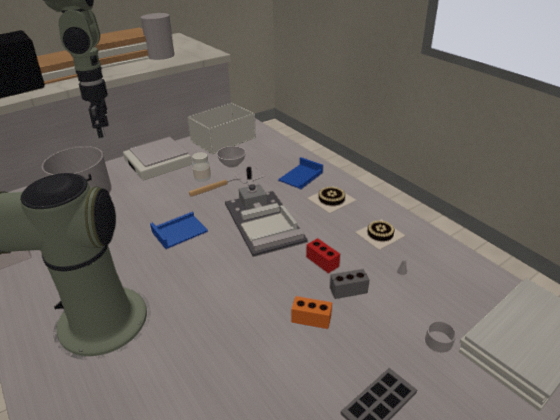

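The top view shows three block candidates: red (316,212), orange (365,260) and grey (356,216). The grey one is the mould, because the task rules out the coloured ones. There are three jig-like plates: blue (190,145), blue (200,300) and white (252,228) on the clamp bed. The white one is the jig. The knob is at about (184,205). I'll confirm in one enlarged crop.

```bash
cat > h.py <<'E'
import numpy as np, cv2
from scipy.spatial.transform import Rotation as R
from bench import bot, imaging, solve_ik
def cam(n):
    m=imaging.camera_model(n); return m["K"],m["k1"],np.array(m["position"]),R.from_euler("xyz",m["rotation"]).as_matrix()
def ray(n,u,v):
    K,k,p,Rm=cam(n); d=np.array([(u-K[0,2])/K[0,0],(v-K[1,2])/K[1,1]]); s=d.copy()
    for _ in range(20): s=d/(1+k*(s@s))
    return p,Rm@np.array([s[0],-s[1],-1])
def onz(n,u,v,z):
    p,d=ray(n,u,v); return (p+d*(z-p[2])/d[2])
def proj(n,P):
    K,k,p,Rm=cam(n); c=Rm.T@(np.array(P)-p); s=np.array([c[0],-c[1]])/-c[2]; s=s*(1+k*(s@s))
    return K[:2,:2]@s+K[:2,2]
E
python3 - <<'E'
from h import *
t=cv2.imread("pics/top0.png")
c=cv2.resize(t[180:285,170:380],None,fx=3.8,fy=3.8,interpolation=cv2.INTER_CUBIC)
cv2.imwrite("pics/crop0.png",c)
for nm,u,v,z in[("knob",184,205,113),("hub",201,212,74),("mould",356,216,48),("jig",252,228,8)]:print(nm,onz("top",u,v,z))
print(t[216,356],t[225,250],t[233,272], t[205,350])
E
```

```text
knob [571.19499725 238.65941355 113.        ]
hub [558.21633729 195.36481267  74.        ]
mould [ 541.9704053  -269.75766031   48.        ]
jig [519.18011225  47.491312     8.        ]
[11 14 20] [136 152 155] [114 118 125] [112 118 124]
```

View pics/crop0.png

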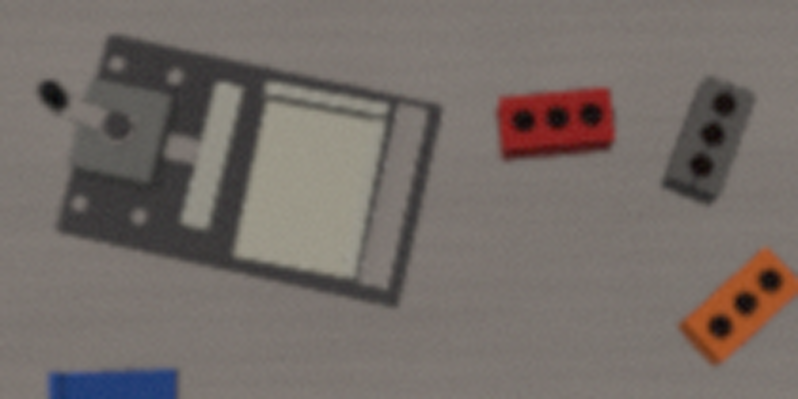

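The crop shows a grey block with three dark holes at crop (725,103), (713,133) and (701,165), which is the mould. The white jig has its fences at top and right on the clamp bed. The hub is at crop (117,126) and the black knob at (52,95). Next I'll measure these.

```bash
cat > m.py <<'E'
from h import *
t=cv2.imread("pics/top0.png"); s=cv2.imread("pics/side0.png")
f=lambda x,y:(170+(x+.5)/3.8-.5,180+(y+.5)/3.8-.5)
# bed: dark mask -> min area rect
g=cv2.cvtColor(t,cv2.COLOR_BGR2GRAY).astype(int)
m=((g<88)*255).astype(np.uint8); m[:180]=0;m[265:]=0;m[:,:180]=0;m[:,292:]=0
m=cv2.morphologyEx(m,cv2.MORPH_CLOSE,np.ones((3,3)))
cs,_=cv2.findContours(m,0,2); c=max(cs,key=cv2.contourArea); print("area",cv2.contourArea(c))
W=[onz("top",*q,12)[:2] for q in [f(108,35),f(440,105),f(398,305),f(60,230)]]
print("hand corners",np.round(W,1),[np.linalg.norm(W[i]-W[i-1]).round(1) for i in range(4)],np.mean(W,0))
H=onz("top",*f(117,126),74); Kt=onz("top",*f(48,90),113); print("hub",H,"knob",Kt,np.linalg.norm((Kt-H)[:2]))
# holes: dark blobs
for n,im,box,z in(("top",t,(340,195,375,240),48),("side",s,(325,265,375,300),48)):
    x0,y0,x1,y1=box; b=im[y0:y1,x0:x1].max(2); k,l,st,ce=cv2.connectedComponentsWithStats((b<55).astype(np.uint8))
    for i in range(1,k):
        if st[i,4]>8: print(n,st[i,4],ce[i]+[x0,y0],onz(n,*(ce[i]+[x0,y0]),z).round(1))
ax=np.array(W[0]+W[3])/2-np.array(W[1]+W[2])/2; print("yaw of clamp",np.arctan2(-ax[0],ax[1]))
E
python3 m.py; python3 - <<'E'
import cv2
s=cv2.imread("pics/side0.png")
cv2.imwrite("pics/crop1.png",cv2.resize(s[155:305,215:385],None,fx=4,fy=4,interpolation=cv2.INTER_CUBIC))
E
```

```text
area 4365.5
hand corners [[647.3 216.3]
 [582.  -57.4]
 [418.4 -19.9]
 [484.6 252.4]] [np.float64(166.7), np.float64(281.4), np.float64(167.8), np.float64(280.2)] [533.06375269  97.85285157]
hub [555.84411916 197.05338428  74.        ] knob [576.33473994 243.84955351 113.        ] 51.08568287679306
top 30 [360.23333333 206.93333333] [ 569.9 -284.3   48. ]
top 30 [357.16666667 214.86666667] [ 545.4 -273.5   48. ]
top 31 [354.19354839 223.22580645] [ 519.8 -263.    48. ]
top 17 [350.64705882 229.47058824] [ 500.9 -251.2   48. ]
side 31 [349.51612903 276.41935484] [ 547.1 -274.3   48. ]
side 32 [359.84375 274.875  ] [ 571.7 -285.7   48. ]
side 31 [339.22580645 278.19354839] [ 522.2 -263.7   48. ]
side 35 [332.45714286 286.97142857] [ 488.8 -276.8   48. ]
yaw of clamp -0.23631735429782705
```

View pics/crop1.png

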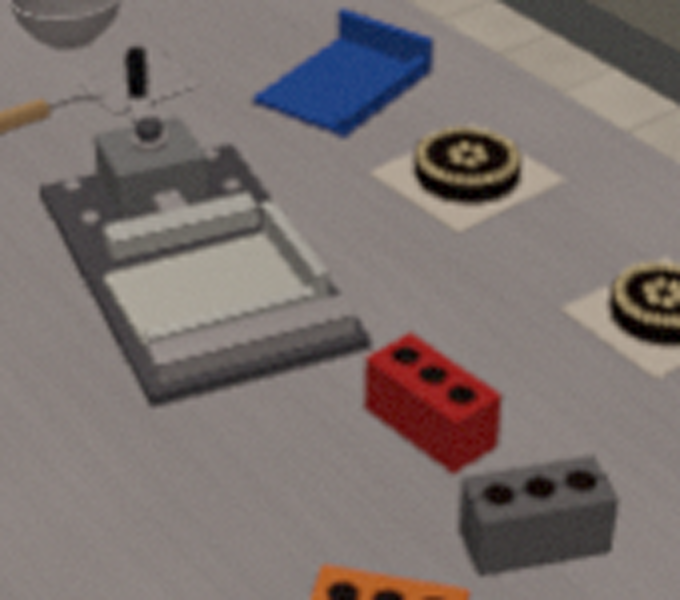

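Both views put the mould at about (546,-274) with yaw about -0.41. The clamp yaw is about -0.237, the crank axis is near (556.5,197.3) and the crank is at about 1.75 rad. I'll grip the knob now.

```bash
cat > crank.py <<'E'
from h import *
f=lambda x,y:(215+(x+.5)/4-.5,155+(y+.5)/4-.5)
print("side hub",onz("side",*f(150,125),74),"knob",onz("side",*f(136,50),113))
A=np.array([556.5,197.3])
def pose(phi,z,r=50): return [*(A+r*np.array([np.cos(phi),np.sin(phi)])),z],[np.pi,0,phi+np.pi]
if __name__=="__main__":
    phi=1.158
    for p in(phi,0,-1,-2.2):
        q=solve_ik(*pose(p,80)); print(p,None if q is None else np.round(q,2))
    p,o=pose(phi,170); bot.grip(0.6,20); bot.move_ptp(p,o)
    cv2.imwrite("pics/above.png",imaging.capture("side"))
    print(bot.get_state()["t"],bot.get_state()["tcp_pos"],proj("side",[*p[:2],113]))
    i=cv2.imread("pics/above.png")[60:220,160:360]; cv2.imwrite("pics/above_c.png",cv2.resize(i,None,fx=3.5,fy=3.5,interpolation=2))
E
python3 crank.py
```

```text
side hub [558.82706885 193.66780156  74.        ] knob [578.74607274 242.51213451 113.        ]
1.158 [ 0.28  0.59 -0.18  0.8   0.   -0.88]
0 [ 0.2   0.61 -0.14  0.82  0.    0.2 ]
-1 [ 0.14  0.56 -0.24  0.77  0.    1.14]
-2.2 [ 0.16  0.47 -0.39  0.7   0.    2.36]
2.575 [576.25347007 243.72214469 170.14876397] [247.94923633 167.25402427]
```

View pics/above_c.png

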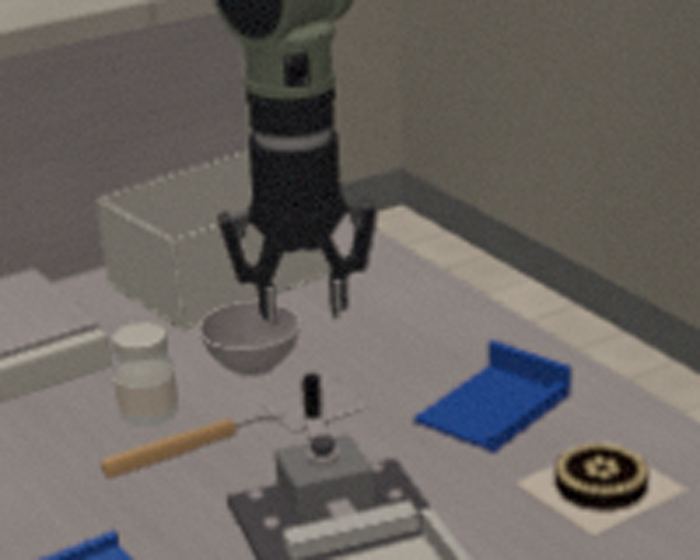

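The open fingers straddle the knob (crop (312,395)) and are centred above it. I'll go down, grip and crank in arc steps while watching the force.

```bash
cat > turn.py <<'E'
from h import *
A=np.array([557.0,196.8])
def step(phi,v=45,r=50):
    bot.movel([*(A+r*np.array([np.cos(phi),np.sin(phi)])),80],[np.pi,0,phi+np.pi],max_speed=v)
    s=bot.get_state(); F=np.array(s["contact_force"]); u=np.array([np.cos(phi),np.sin(phi)])
    ft=F[:2]@np.array([-u[1],u[0]]); fr=F[:2]@u
    return s,ft,fr,F[2]
E
python3 - <<'E'
from turn import *
phi=1.158
p=A+50*np.array([np.cos(phi),np.sin(phi)])
print(bot.movel([*p,80],[np.pi,0,phi+np.pi],threshold=8,max_speed=80))
bot.grip(0.0,40); s=bot.get_state(); print(s["opening"],s["gripper_force"],s["contact_force"],s["tcp_pos"],s["t"])
for k in range(8):
    phi-=0.2; s,ft,fr,fz=step(phi); print(round(phi,2),round(ft,1),round(fr,1),round(fz,1),s["t"],round(s["opening"],3))
E
```

```text
False
0.19756160511939339 39.01489375974052 [ 0.62439931 -0.86162176  3.27203341] [577.77873599 242.50709009  80.67708835] 4.25
0.96 2.1 1.0 5.5 4.625 0.197
0.76 4.0 2.7 4.9 5.0 0.197
0.56 3.0 4.4 3.3 5.375 0.196
0.36 3.0 4.6 3.6 5.75 0.202
0.16 2.0 3.7 3.9 6.125 0.195
-0.04 2.5 4.9 3.8 6.5 0.196
-0.24 0.8 4.5 4.3 6.875 0.198
-0.44 2.3 4.7 5.4 7.25 0.197
```

```bash
python3 - <<'E'
from turn import *
phi=-0.44
for k in range(60):
    phi-=0.2 if phi>-1.7 else 0.03; s,ft,fr,fz=step(phi,45 if phi>-1.8 else 15)
    p=np.array(s["tcp_pos"][:2])-A
    print(round(phi,2),round(ft,1),round(fr,1),round(fz,1),s["t"],round(np.arctan2(p[1],p[0]),3))
    if ft>14 or phi<-2.4: break
bot.dwell(.3); s,ft,fr,fz=step(phi,15);print(ft,fr,fz)
E
```

```text
-0.64 2.6 3.0 6.2 7.6167 -0.639
-0.84 2.0 2.1 7.7 7.9917 -0.84
-1.04 2.2 -0.7 8.3 8.3667 -1.041
-1.24 1.8 -2.2 7.7 8.7417 -1.242
-1.44 3.1 -5.4 6.8 9.1167 -1.439
-1.64 1.6 -6.1 6.9 9.4917 -1.637
-1.84 4.2 -8.4 4.5 10.3083 -1.816
-1.87 3.6 -9.1 3.2 10.5583 -1.846
-1.9 4.2 -8.8 1.9 10.8083 -1.874
-1.93 3.5 -8.8 1.7 11.0583 -1.904
-1.96 3.5 -9.3 2.4 11.3083 -1.933
-1.99 4.1 -9.9 1.8 11.5583 -1.963
-2.02 4.8 -9.8 1.3 11.8083 -1.992
-2.05 4.3 -9.3 1.2 12.0583 -2.021
-2.08 3.6 -9.6 0.1 12.3083 -2.048
-2.11 6.4 -10.1 -0.3 12.5583 -2.059
-2.14 9.2 -10.2 -3.3 12.8083 -2.068
-2.17 11.3 -9.9 -4.4 13.0583 -2.076
-2.2 14.2 -11.0 -7.7 13.3083 -2.084
13.816315084857717 -10.119242645685473 -6.789051423825063
```

It clamped at about -2.07 rad, close to the expected 5.0, with 14 N of push. Next I'll release the knob, retreat towards the mould, and re-measure.

```bash
python3 - <<'E'
from h import *
bot.grip(0.6,20)
p=np.array(bot.get_state()["tcp_pos"]); 
bot.movel([p[0],p[1],190],max_speed=150)
bot.grip(1.0)
y=-0.41
for o in(0,np.pi,-np.pi):
    q=solve_ik([546,-274,130],[np.pi,0,y+o]); print(o,None if q is None else np.round(q,2))
    q=solve_ik([530,30,130],[np.pi,0,-.237+o]); print(o,None if q is None else np.round(q,2))
bot.move_ptp([546,-274,180],[np.pi,0,y+np.pi])
t=imaging.capture("top"); cv2.imwrite("pics/top1.png",t); print(bot.get_state()["t"],bot.get_state()["qpos"])
s=imaging.capture("side"); cv2.imwrite("pics/side1.png",s)
a=cv2.resize(t[180:270,170:300],(780,540),interpolation=2); cv2.imwrite("pics/c2.png",a)
b=cv2.resize(s[150:320,210:380],(600,600),interpolation=2); cv2.imwrite("pics/c3.png",b)
E
```

```text
0 [-0.59  0.52 -0.17  0.89  0.    2.97]
0 [-0.08  0.38 -0.39  0.8   0.   -2.99]
3.141592653589793 [-0.59  0.52 -0.17  0.89  0.   -0.18]
3.141592653589793 [-0.08  0.38 -0.39  0.8   0.    0.15]
-3.141592653589793 [-0.59  0.52 -0.17  0.89  0.   -0.18]
-3.141592653589793 [-0.08  0.38 -0.39  0.8   0.    0.15]
17.825 [-5.85038876e-01  4.73830384e-01 -1.02671191e-01  9.94325354e-01
  1.22983538e-04 -1.75633375e-01]
```

View pics/c2.png

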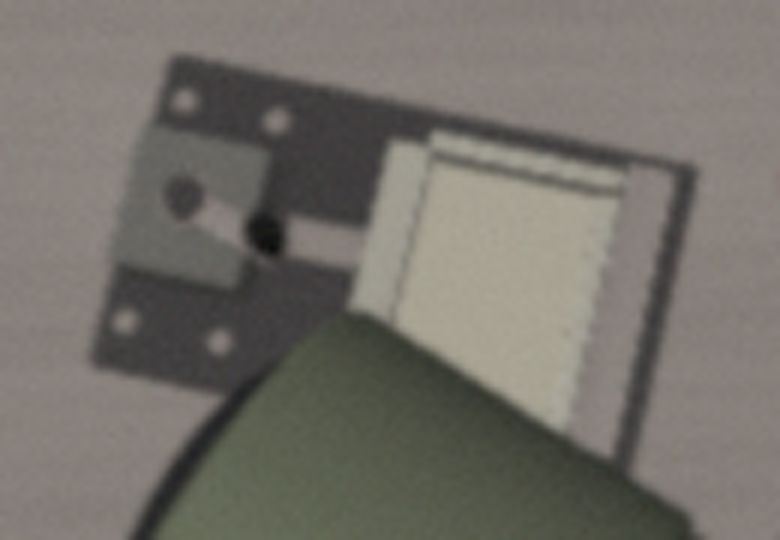

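View pics/c3.png

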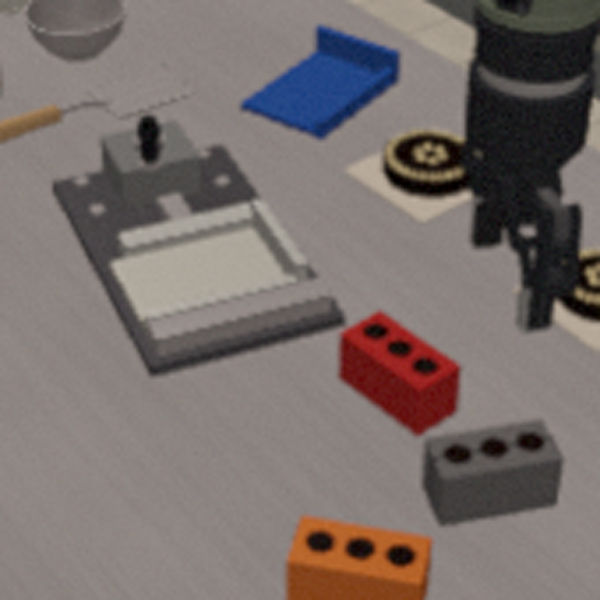

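The jaw now lies on the jig's +y edge, at c2 (410,220). The jig's -y edge is on the stop, and the fence corner is at c2 (620,192). The mould in c3 at (493,470) is untouched. I'll grasp the mould.

```bash
python3 - <<'E'
from h import *
print("corner",onz("top",170+620.5/6-.5,180+192.5/6-.5,20), "fence top in",onz("top",170+625.5/6-.5,180+176/6-.5,48),onz("top",170+433/6-.5,180+147/6-.5,48))
print(onz("top",170+433/6-.5,180+160/6-.5,20),"red",onz("top",316,210,48))
print(bot.movel([546,-274,16],max_speed=120,threshold=10),bot.get_state()["tcp_pos"])
bot.grip(0.0,50); s=bot.get_state(); print(s["opening"],s["gripper_force"],s["contact_force"],s["t"])
print(bot.movel([546,-274,150],max_speed=120)); s=bot.get_state(); print(s["opening"],s["contact_force"],s["tcp_pos"])
t=imaging.capture("side"); cv2.imwrite("pics/c4.png",cv2.resize(t[150:320,270:440],(600,600),interpolation=2))
E
```

```text
corner [567.20073805 -18.26313551  20.        ] fence top in [569.39673959 -21.14929147  48.        ] [586.51275978  76.15527237  48.        ]
[586.42671932  78.32364603  20.        ] red [ 563.10961935 -149.21531106   48.        ]
False [ 546.57396967 -274.38245921   16.77881037]
0.5048699910910066 52.5028520822525 [-1.81642225 -0.06396212  3.69437245] 19.8583
False
0.5064607497164606 [-0.39002022 -0.09805601 -2.93423543] [ 545.40969257 -273.6228768   149.02280051]
```

View pics/c4.png

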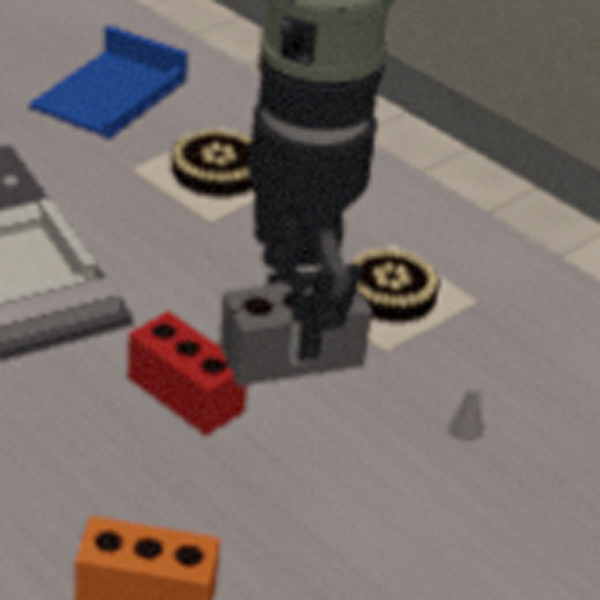

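The mould is held level, with the pads mid-length at c4 (308,340). Before lowering it, I'll fit the fence and bed edge lines for the yaw.

```bash
python3 - <<'E'
from h import *
t=imaging.capture("top"); cv2.imwrite("pics/top2.png",t)
g=cv2.GaussianBlur(cv2.cvtColor(t,cv2.COLOR_BGR2GRAY),(0,0),.7).astype(float)
def fit(cols,r0,r1,mode,z):
    pts=[]
    for c in cols:
        rr=r0+(r1-r0)*(c-cols[0])/(cols[-1]-cols[0]); a=int(round(rr))-4; seg=g[a:a+9,c]
        w=np.abs(np.diff(seg)) if mode=="edge" else np.clip(seg.max()-seg,0,None)
        if mode=="dark": i=np.argmin(seg[2:7])+2; sl=slice(i-1,i+2); w=seg[sl].max()-seg[sl]; x=np.arange(i-1,i+2)
        else: i=np.argmax(w); sl=slice(max(i-1,0),i+2); w=w[sl]; x=np.arange(9)[sl]+.5*1
        pts.append((c,a+(w@x[:len(w)])/w.sum()))
    P=np.array(pts); W=np.array([onz("top",*q,z)[:2] for q in P])
    k=np.polyfit(W[:,1],W[:,0],1); r=W[:,0]-np.polyval(k,W[:,1]); k=np.polyfit(W[abs(r)<3,1],W[abs(r)<3,0],1)
    print(mode,"yaw",-np.arctan(k[0]),"x at y=0",k[1],"res",np.std(r))
fit(range(202,283),189.8,206.5,"edge",12)
fit(range(245,272),207,211.6,"dark",34)
E
```

```text
edge yaw -0.2791136745605635 x at y=0 589.5308250084496 res 4.585406621423759
dark yaw -0.23464268605180963 x at y=0 566.790584129312 res 0.42122751642348155
```

```bash
cat > place.py <<'E'
from h import *
yw=-0.2355; X=np.array([np.cos(yw),np.sin(yw)]); Y=np.array([-X[1],X[0]]); O=[np.pi,0,yw+np.pi]
T=np.array([526.4,21.6])
def rep(m,base=np.zeros(3)):
    s=bot.get_state(); F=np.array(s["contact_force"])-base; d=np.array(s["tcp_pos"][:2])-T
    print(m,"F xyz(clamp)",np.round([F[:2]@X,F[:2]@Y,F[2]],1),"tcp rel",np.round([d@X,d@Y,s["tcp_pos"][2]],2),"yaw",round(s["orientation"][2],4),"op",round(s["opening"],3),"t",s["t"],flush=True)
    return s
E
python3 - <<'E'
from place import *
S=T-12*X+9*Y
bot.move_ptp([*S,150],O); s=rep("above")
bot.movel([*S,48],max_speed=120); rep("48")
print(bot.movel([*S,33],max_speed=15,threshold=4)); s=rep("down")
E
```

```text
above F xyz(clamp) [ 0.3 -0.9 -3.2] tcp rel [-11.04   8.27 150.17] yaw 2.905 op 0.506 t 22.4
48 F xyz(clamp) [ 0.7  1.  -2.4] tcp rel [-11.27   8.93  48.58] yaw 2.9058 op 0.506 t 23.4
True
down F xyz(clamp) [-0.2 -0.1  4.9] tcp rel [-12.1    9.01  36.51] yaw 2.9062 op 0.503 t 24.1417
```

The mould touched down at the expected height. I'll push to the side fence first, then the end fence.

```bash
python3 - <<'E'
from place import *
def push(d,dist,th):
    p=np.array(bot.get_state()["tcp_pos"]); h=bot.movel([*(p[:2]+dist*d),p[2]],max_speed=12,threshold=th); rep(f"push {h}")
push(-Y,20,8); push(X,22,8); push(-Y,3,6); push(X,3,6)
E
```

```text
push True F xyz(clamp) [-0.6  0.1  2.8] tcp rel [-11.95   0.8   36.57] yaw 2.9064 op 0.507 t 25.05
push True F xyz(clamp) [-1.3  0.4  3.7] tcp rel [-11.98   0.79  36.58] yaw 2.9066 op 0.511 t 25.5333
push True F xyz(clamp) [-0.9  1.1  3.8] tcp rel [-11.95   0.71  36.68] yaw 2.9065 op 0.511 t 25.7667
push True F xyz(clamp) [-0.5  0.8  5.3] tcp rel [-11.94   0.74  36.69] yaw 2.9064 op 0.508 t 25.975
```

```bash
python3 - <<'E'
from place import *
c=np.array(bot.get_state()["tcp_pos"])
def go(d,step,n,lim):
    for k in range(n):
        c[:2]+=step*d; bot.movel(list(c),O,max_speed=15); s=rep("")
        if np.array(s["contact_force"])[:2]@d < -lim: return
go(-Y,1,6,7); go(X,2,10,7)
E
```

```text
F xyz(clamp) [0.3 5.2 0.6] tcp rel [-11.91   0.71  36.59] yaw 2.9067 op 0.508 t 26.225
 F xyz(clamp) [0.5 9.1 0.4] tcp rel [-11.92   0.65  36.64] yaw 2.9068 op 0.505 t 26.475
 F xyz(clamp) [-4.8  8.4  6.8] tcp rel [-11.91   0.64  36.61] yaw 2.907 op 0.507 t 26.7583
 F xyz(clamp) [-9.9  8.2 12.9] tcp rel [-11.94   0.65  36.6 ] yaw 2.9072 op 0.505 t 27.0417
```

X is blocked 12 mm earlier than I estimated, so I'll look.

```bash
python3 - <<'E'
from place import *
s=imaging.capture("side"); t=imaging.capture("top")
a=cv2.resize(s[170:270,210:310],(560,560),interpolation=2); b=cv2.resize(t[180:270,190:300],(0,0),fx=2.2,fy=5,interpolation=2)
cv2.imwrite("pics/c5.png",np.hstack([a,]))
E
```

```text
(no output)
```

View pics/c5.png

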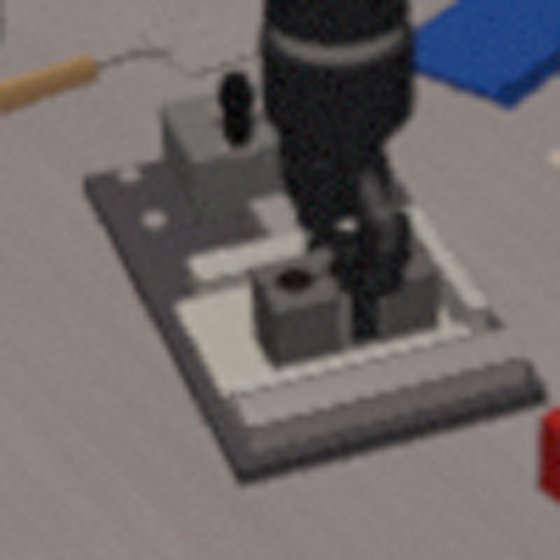

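```bash
python3 - <<'E'
from place import *
f=lambda x,y:(210+(x+.5)/5.6-.5,170+(y+.5)/5.6-.5)
def w(n,x,y,z):
    P=onz("side",*f(x,y),z); d=P[:2]-T; print(n,P.round(1),"rel mould target",np.round([d@X,d@Y],1))
w("mould base corner(-x,-y)",270,363,20); w("mould base +x,-y corner",440,325,20)
w("mould top (-x,-y)",262,308,68); w("mould top +x-y",437,275,68); w("mould top -x+y",255,268,68)
w("fence inner top left",235,397,32); w("fence inner top right",488,326,32); w("stop right out top",530,362,30); w("stop left",248,430,30)
w("end fence top inner right",475,306,48); w("plate left corner",178,303,20);w("end fence base right",470,322,20)
s=bot.get_state(); print(s["wrist_torque"],s["gripper_force"])
E
```

```text
mould base corner(-x,-y) [473.7  33.8  20. ] rel mould target [-54.1  -0.4]
mould base +x,-y corner [563.8   7.7  20. ] rel mould target [39.7 -4.8]
mould top (-x,-y) [463.3  21.3  68. ] rel mould target [-61.3 -15. ]
mould top +x-y [550.5  -8.2  68. ] rel mould target [ 30.3 -23.4]
mould top -x+y [478.9  52.1  68. ] rel mould target [-53.3  18.6]
fence inner top left [436.7   8.1  32. ] rel mould target [-84.1 -34.1]
fence inner top right [574.2 -20.5  32. ] rel mould target [ 56.3 -29.8]
stop right out top [574.8 -55.3  30. ] rel mould target [ 65.  -63.5]
stop left [429.2 -15.5  30. ] rel mould target [-85.9 -58.7]
end fence top inner right [566.3 -19.6  48. ] rel mould target [ 48.4 -30.7]
plate left corner [462.2 106.6  20. ] rel mould target [-82.2  67.7]
end fence base right [5.782e+02 4.000e-01 2.000e+01] rel mould target [55.3 -8.5]
[ 1.99467985  1.22202749 -0.34494378] 53.75210881233215
```

```bash
python3 - <<'E'
from place import *
s=bot.get_state(); C=np.array(s["tcp_pos"][:2])
for z in(20,68):
  for a in(-45,45):
    for b in(-22,22):
      q=proj("side",[*(C+a*X+b*Y),z]); print(z,a,b,"c5 px",np.round((q-[210,170]+.5)*5.6-.5))
J=T+7*X+0*Y
for b,z,n in((-22,20,"fence base"),(-22,32,"fence top inner"),(-32,32,"fence top outer")):
  for a in(-95,45): print(n,a,np.round((proj("side",[*(T+a*X+b*Y),z])-[210,170]+.5)*5.6-.5))
img=cv2.imread("pics/c5.png")
for z in(20,68):
    P=np.array([(proj("side",[*(C+a*X+b*Y),z])-[210,170]+.5)*5.6-.5 for a,b in((-45,-22),(45,-22),(45,22),(-45,22))],int)
    cv2.polylines(img,[P],True,(0,255,0) if z==20 else (0,0,255),1)
cv2.imwrite("pics/c6.png",img)
E
```

```text
20 -45 -22 c5 px [279. 388.]
20 -45 22 c5 px [250. 339.]
20 45 -22 c5 px [441. 346.]
20 45 22 c5 px [409. 299.]
68 -45 -22 c5 px [275. 313.]
68 -45 22 c5 px [246. 265.]
68 45 -22 c5 px [440. 272.]
68 45 22 c5 px [408. 226.]
fence base -95 [208. 407.]
fence base 45 [462. 341.]
fence top inner -95 [207. 388.]
fence top inner 45 [462. 323.]
fence top outer -95 [213. 400.]
fence top outer 45 [470. 334.]
```

View pics/c6.png

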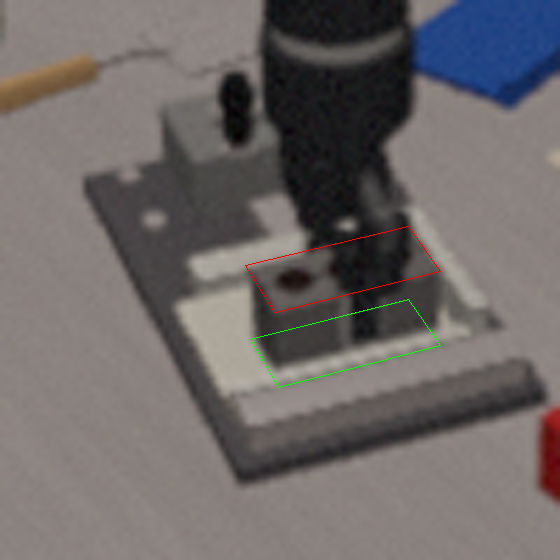

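The overlay shows the bright strip at c6 (370,345) is the side fence's top, so the mould already lies on the side fence. A gap of about 12 mm remains to the end fence. The block in x looks like friction from down-load and side-load. I'll unload both, travel in x, then press again.

```bash
python3 - <<'E'
from place import *
c=np.array(bot.get_state()["tcp_pos"]); c[:2]+=1.5*Y; c[2]+=1.2
bot.movel(list(c),O,max_speed=15); rep("unload")
for k in range(12):
    c[:2]+=1.5*X; bot.movel(list(c),O,max_speed=15); s=rep("x")
    if np.array(s["contact_force"])[:2]@X < -7: break
E
```

```text
unload F xyz(clamp) [-0.7  0.6 -2.3] tcp rel [-12.01   1.67  37.46] yaw 2.9059 op 0.507 t 27.65
x F xyz(clamp) [-0.2  0.3 -2.4] tcp rel [-10.11   1.95  37.77] yaw 2.9059 op 0.504 t 27.9
x F xyz(clamp) [-0.9  0.  -3.3] tcp rel [-8.71  2.09 37.84] yaw 2.906 op 0.508 t 28.15
x F xyz(clamp) [ 0.7 -0.3 -2.9] tcp rel [-7.24  2.16 37.83] yaw 2.9061 op 0.509 t 28.4
x F xyz(clamp) [-0.4 -0.3 -3.1] tcp rel [-5.73  2.14 37.82] yaw 2.906 op 0.505 t 28.65
x F xyz(clamp) [-0.2  0.3 -2.9] tcp rel [-4.2   2.15 37.83] yaw 2.906 op 0.507 t 28.9
x F xyz(clamp) [ 0.1  0.  -3.8] tcp rel [-2.75  2.14 37.83] yaw 2.906 op 0.508 t 29.15
x F xyz(clamp) [-1.  -0.8 -3.1] tcp rel [-1.24  2.14 37.82] yaw 2.9061 op 0.506 t 29.4
x F xyz(clamp) [-1.1 -0.2 -3. ] tcp rel [-0.17  2.13 37.69] yaw 2.9061 op 0.512 t 29.65
x F xyz(clamp) [-5.  -0.1  0.4] tcp rel [-0.13  2.12 37.49] yaw 2.9061 op 0.511 t 29.9
x F xyz(clamp) [-7.2  0.9  2.1] tcp rel [-0.18  2.1  37.2 ] yaw 2.9062 op 0.507 t 30.15
```

```bash
python3 - <<'E'
from place import *
c=np.array(bot.get_state()["tcp_pos"]); c[2]=37.3
def go(d,step,n,lim,m):
    for k in range(n):
        c[:2]+=step*d; bot.movel(list(c),O,max_speed=15); s=rep(m)
        if np.array(s["contact_force"])[:2]@d < -lim: return
bot.movel(list(c),O,max_speed=15); rep("relax")
go(-Y,1,7,5,"y"); go(X,1,8,6,"x")
for k in range(4):
    c[2]-=0.5; bot.movel(list(c),O,max_speed=10); s=rep("z")
    if s["contact_force"][2]>4: break
E
```

```text
relax F xyz(clamp) [-1.7  0.3 -2.8] tcp rel [-0.2   2.1  37.28] yaw 2.9061 op 0.511 t 30.525
y F xyz(clamp) [-1.   0.5 -3. ] tcp rel [-0.18  1.19 37.25] yaw 2.9062 op 0.503 t 30.775
y F xyz(clamp) [-1.7  4.2 -3.2] tcp rel [-0.13  0.65 37.3 ] yaw 2.9061 op 0.511 t 31.025
y F xyz(clamp) [-2.4  6.8 -3.9] tcp rel [-0.13  0.59 37.37] yaw 2.9064 op 0.503 t 31.275
x F xyz(clamp) [-3.6  6.4 -0.4] tcp rel [-0.13  0.6  37.3 ] yaw 2.9065 op 0.507 t 31.525
x F xyz(clamp) [-7.   6.1  2.1] tcp rel [-0.12  0.61 37.25] yaw 2.9065 op 0.508 t 31.775
z F xyz(clamp) [-7.5  6.9  3.9] tcp rel [-0.11  0.56 36.96] yaw 2.9064 op 0.505 t 32.025
z F xyz(clamp) [-7.6  6.8  5.8] tcp rel [-0.09  0.58 36.69] yaw 2.9063 op 0.505 t 32.275
```

```bash
python3 - <<'E'
from place import *
p=np.array(bot.get_state()["tcp_pos"]);F=np.array(bot.get_state()["contact_force"])
# last command = offset by known steps from relax pose
c=np.array([*(T-0.2*X+2.1*Y-3*Y+2*X),36.3])
for z in(36.0,35.4,34.8):
    c[2]=z; bot.movel(list(c),O,max_speed=10); s=rep("z")
    if s["contact_force"][2]>9: break
bot.dwell(.5); rep("hold")
t=imaging.capture("side"); cv2.imwrite("pics/c7.png",cv2.resize(t[170:270,210:310],(560,560),interpolation=2))
E
```

```text
z F xyz(clamp) [-8.4  6.6  8.9] tcp rel [-0.12  0.6  36.67] yaw 2.9063 op 0.506 t 32.525
z F xyz(clamp) [-10.6   7.1  12.6] tcp rel [-0.15  0.59 36.57] yaw 2.9064 op 0.512 t 32.775
hold F xyz(clamp) [-11.2   6.1  13.7] tcp rel [-0.14  0.61 36.59] yaw 2.9064 op 0.511 t 33.275
```

View pics/c7.png

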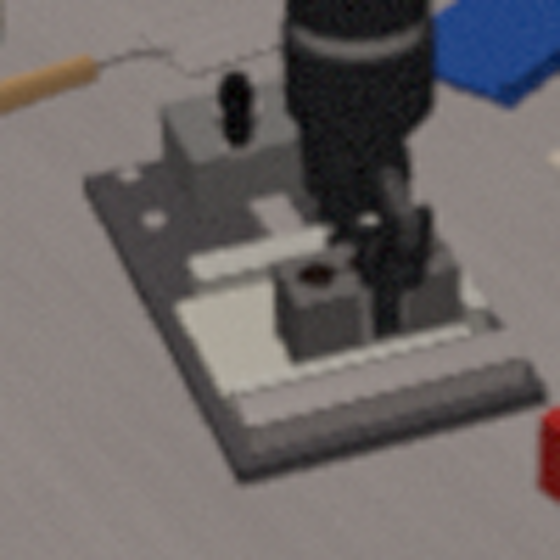

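The picture shows the mould standing flat in the corner. Its +x end, at c7 (460,290), is on the end fence, and its long side runs along the side fence at (380,345). The jig is still clamped and all three contact forces are steady, so I'll hand it in.

```bash
python3 -c "
from bench import bot
print(bot.sign_off())"
```

```text
the job is handed in; nothing more can be done
None
```

The jig is clamped tight against the stop, and I handed the job in with the mould flat on it, held into the corner by the gripper at about 11 N on the end fence and 6 N on the side fence, after 33 s of robot time.

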